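Drive a stuck stub out of a spring-seated sleeve

ROBOT

A 6-joint arm with a two-finger parallel gripper is mounted at the origin on the work surface. World frame = base frame: x ahead of the robot, y to its left, z up, the work surface at z = 0. Lengths are in m, angles in rad, forces in N, time in s.
With the tool pointing down it reaches from about 0.25 to 0.775 m from the base axis. Payload 4 kg.
Tool frame: the origin (TCP) lies at the very end of the fingers, on their centre line; the grasp point (between the pads) lies 19 mm behind it; z points along the fingers, y is the line along which they close (so a half turn about z gives the same grasp; the last joint's range is limited). The gripper opens to 94 mm and grips with 3 to 60 N. Pads are 16 mm wide; open, the fingers measure 119 mm over their backs; the gripper's body (75 mm by 177 mm) begins 78 mm behind the grasp point.
Start: joints at [-1.365, 0.087, 1.371, -0, 1.684, -0.103], TCP at [0.167, -0.524, 0.206] pointing down, gripper open.
Joint ranges: [-3.1, 3.1], [-0.76, 2.03], [0.27, 2.55], [-1.08, 4.22], [0.17, 2.65], [-2.57, 2.57]. Speed limits (rad/s): [2.79, 2.79, 3.14, 3.14, 3.14, 3.14].

INTERFACE

Orientations are given as [roll, pitch, yaw] about the fixed x, y, z axes, in that order (R = Rz(yaw) Ry(pitch) Rx(roll)).
In Python, from bench import robot gives the robot as it stands. The module is installed in compiled form; this text tells all that it offers.
- The arm moves only by the tool move_arm, never from a script. Its argument "deltas" is one flat list of numbers, 7 for each row, row after row: the turn, a rotation vector about the tool's x, y, z in rad, then the shift along the tool's x, y, z in cm, then the closure, from -1 (fully open) to 1 (shut). A call has 1 to 8 rows; each row is the pose to reach, as a shift and turn from the pose commanded when the call began, along the tool's axes at that moment; what a row does not reach only later rows make up. A row lasts 1/10 s, in which the tool goes at most 50 mm and 8.59 degrees, less where a joint would pass 70% of its speed; a pose out of reach is approached as far as the arm can. A call with a gripper value outside its range is refused whole. The fingers move at their own pace and stop on an object; the grip force is fixed at half the most. Time passes only in rows, so rows that repeat a pose let the fingers close. It gives the time, the measured TCP pose, the force, the opening and the grip force at its end, in the units of the state.
- robot.get_obs(): the state, without advancing time (a new reading comes with each control period).
- robot.snapshot(name): name is "scene" or "top" or "wrist"; returns a dict with "image" (400x640x3 uint8, red, green, blue), "depth" (400x640 float32, m along the optical axis (not along the pixel's ray), 0 where there is no reading), "fov_y" (degrees; the focal length in pixels is half the picture's height over the tangent of half this angle, whatever the lens; pixels are square), "cx", "cy" (the principal point, pixels), "D" ([k1, k2, p1, p2, k3] as OpenCV has them; the pictures are not rectified), "origin" and "orientation" of the camera in the world; the wrist camera has in their place "T_tool_cam" (4x4, takes a point from camera to tool coordinates, whose origin is the TCP and whose axes are the flange's). Camera axes: x right, y up, looking along -z (the intrinsics and any distortion apply to the point x, -y, -z); pixel columns grow to the right and rows downward; lengths in m; the calibration is good to about 2 mm. A picture is of the moment at which its call begins: read the wrist's pose just before it.
- robot.close_job(): hands the job in; it is judged then, once.
The state is a dict: "time": time; "joint_positions": joint angles; "qvel": joint speeds; "joint_torque": joint torques, N m; "tool_pos": TCP position; "ee_rot": TCP orientation; "wrist_force": force on the tool from outside, world axes, zero at the start; "wrist_torque": the same for the moment, N m; "width": finger opening in m; "finger_force": force on a finger pad.
Only numpy, scipy, OpenCV 4.12 (cv2) and the standard library are available. Lean on these libraries where they do the work, as an engineer would, in place of code of your own. Each camera call takes 0.05 s, during which the arm holds its last target. There are 200 camera calls.

TASK

An orange stub is jammed in the aluminium sleeve of the sprung stand. Take the blue-handled rod from its wooden block, push the stub gently down through the sleeve with it until the stub drops into the white bowl below, never pressing on the stub with more than about 20 N nor leaning on the sleeve or its stand with more than about 12 N, then put the rod back upright in its block. Leave the bowl under the sleeve and do not disturb the other bowl, the jar and the spatula on the table.

Things in the scene. Friction and masses are not known exactly. Their poses are not given: they have to be found in the camera images.
- stand: fixed steel stand: base plate 130 (x) by 175 (y) by 12 mm, from y -70 to +105 mm of the origin, which lies on the table under the upright sleeve's axis. A dark column (50 x 22 mm) at y +85 mm rises to 117 mm and carries the sleeve on an arm; nothing is higher than the sleeve's mouth. z is up. Leaning on it or on the sleeve with more than about 12 N harms it.
- sleeve_mouth (a point): centre of the sleeve's upper mouth, on its flange's top face, 155 mm above the table unloaded; z up. Flange 44 mm wide, 10 mm thick; mouth a 45 degree countersink from 26 mm to a 16 mm guide hole, 5 to 10 mm below the top. It rides on a damped spring: pushing sinks it some mm (more for a tight stub; stop at 10); it returns up, against the rod's shoulder if that is near, when the stub lets go.
- sleeve_exit (a point): centre of the sleeve's open lower end, 70 mm below its mouth, 85 mm above the table unloaded; z up. Sleeve 28 mm outside, bore 18.5 mm. Three sprung bosses inside, 6 mm above this end (64 mm below the mouth), grip the stub by friction; it lets go and drops once its top end has passed them, and the pushing force then falls away.
- stub: orange plastic cylinder, 16.5 mm diameter, 40 mm long, jammed upright in the lower part of the sleeve, 6 to 15 mm showing below. It stays put under its own weight, takes roughly 6 to 12 N to slide, leaves only downwards, and is harmed above about 20 N. Origin at the centre of its lower end, z along it, up at the start.
- stub_center (a point): centre of the stub, 20 mm from either end.
- catch_bowl: white round bowl, 100 mm across the rim, 35 mm high, 0.15 kg, loose, on the stand's base plate (top 12 mm above the table) under the sleeve. Origin at the centre of its underside.
- rod: push rod, 0.18 kg, standing upright in its block: steel shaft 13 mm diameter, 67 mm long, chamfered tip; steel shoulder disc 36 mm across (67 to 73 mm above the tip); blue plastic handle 24 mm diameter with a white band (73 to 125 mm above the tip). Origin at the tip's centre, z along the rod to the handle.
- rod_tip (a point): centre of the rod's lower end; z along the rod to the handle. With the shoulder resting on the sleeve's flange the tip is 67 mm below the mouth, only 3 mm past the bosses that grip the stub.
- rod_block: fixed light wood block 80 x 80 x 45 mm with one upright through hole of 17 mm diameter (3 mm chamfer) at its centre; the rod stands in it with its tip on the table. Origin on the table at the hole's axis, z up.
- paper_bowls: bystander: loose white bowl 130 mm across, 50 mm high. Origin at the centre of its underside.
- jar: bystander: loose green glass jar with white cap, 70 mm diameter, 100 mm high. Origin at the centre of its underside.
- spatula: bystander: loose spatula lying on the table. Origin under its middle, x along it to the blade.
Mind the look-alikes: they are no part of the job. Several things have the shape of the rod; the one meant has the colours described above. What is shaped like the rod_block but purple is not meant.

How it is judged:
On the way, in this order (a step that is already met when the one before it is completed fails the run):
1. the rod is down the sleeve and pushes on the stub (z of rod_tip in the frame of sleeve_mouth below -0.02 m and horizontal distance between rod_tip and sleeve_mouth below 0.006 m and contact force between rod and stub above 2 N), for 0.1 s.
2. the stub has come out and lies in the bowl (height (world z) of stub_center below 0.055 m and horizontal distance between stub_center and catch_bowl below 0.05 m and linear speed of stub below 0.05 m/s), for 0.2 s.
At the end, for the whole second after the job is handed in: The stub lies at rest in the bowl (its centre within 50 mm of the bowl's centre and below 55 mm), the bowl is still within 30 mm of the sleeve's axis, and the rod stands at rest in its block, tip within 8 mm of the hole's axis and of the table, tilted less than 0.15 rad (height (world z) of stub_center below 0.055 m and horizontal distance between stub_center and catch_bowl below 0.05 m and horizontal distance between catch_bowl and stand below 0.03 m and horizontal distance between rod_tip and rod_block below 0.008 m and height (world z) of rod_tip below 0.008 m and angle between rod's own z axis and vertical below 0.15 rad and linear speed of rod below 0.02 m/s and linear speed of stub below 0.03 m/s); the robot touches nothing.
It fails at once if the rod or the gripper leans on the sleeve or stand with more than 15 N (contact force between any of rod, the fingers and stand above 15 N).
It fails at once if the rod presses on the stub with more than 22 N (contact force between rod and stub above 22 N).
It fails at once if the bystander bowl, the jar or the spatula is shifted more than 30 mm, or the jar is tipped (distance of any of paper_bowls, jar, spatula from where it was at the start of the episode above 0.03 m or angle between jar's own z axis and vertical above 0.5 rad).
It also fails if it takes over 72 s, if anything falls off the work surface, if the arm or the gripper's body presses on something with over 40 N, if the wrist force passes 120 N, or if a joint passes its speed limit or range.

## Working session

There is one attempt and no reset: what is moved stays moved. The work goes in short steps, Python scripts to look and compute and a tool call to move; the robot and the scene stay as the last step left them, time stands still between calls to the robot, and variables do not carry over. Pictures are saved under pics/ and viewed, at most 10 in all, crops included, and the job is handed in when it is done.

Besides the shell and the picture viewer there is one more tool, called after ">>>" as a command line: name --argument value ..., lists and objects as JSON in quotes. move_arm: Moves the arm, as the interface text tells. Its arguments: {"type":"object","properties":{"deltas":{"type":"array","items":{"type":"number"}}},"required":["deltas"]}

```bash
mkdir -p pics
cat > h.py <<'E'
import numpy as np, cv2
from scipy.spatial.transform import Rotation as R
from bench import robot
def snap(n):
    o=robot.get_obs(); s=robot.snapshot(n)
    if 'T_tool_cam' in s:
        T=np.eye(4); T[:3,:3]=rot(o['ee_rot']); T[:3,3]=o['tool_pos']; s['T']=T@np.array(s['T_tool_cam'])
    else:
        T=np.eye(4); T[:3,:3]=rot(s['orientation']); T[:3,3]=s['origin']; s['T']=T
    return o,s
def rot(a):
    a=np.array(a,float)
    if a.shape==(3,3): return a
    return (R.from_euler('xyz',a) if a.size==3 else R.from_quat(a)).as_matrix()
def K(s):
    f=200/np.tan(np.radians(s['fov_y'])/2); return np.array([[f,0,s['cx']],[0,f,s['cy']],[0,0,1]])
def ray(s,uv):
    p=cv2.undistortPoints(np.array(uv,float).reshape(-1,1,2),K(s),np.array(s['D'],float)).reshape(-1,2)
    return np.c_[p[:,0],-p[:,1],-np.ones(len(p))]
def at_depth(s,uv):
    uv=np.array(uv).reshape(-1,2); d=np.array([s['depth'][int(round(v)),int(round(u))] for u,v in uv])
    return (s['T'][:3,:3]@(ray(s,uv)*d[:,None]).T).T+s['T'][:3,3]
def at_z(s,uv,z):
    r=(s['T'][:3,:3]@ray(s,uv).T).T; o=s['T'][:3,3]; return o+r*((z-o[2])/r[:,2])[:,None]
def cloud(s):
    v,u=np.mgrid[:400,:640]; return at_depth(s,np.c_[u.ravel(),v.ravel()]).reshape(400,640,3)
def save(s,name,crop=None,k=1):
    im=s['image'][:,:,::-1]
    if crop: a,b,c,d=crop; im=im[b:d,a:c]
    cv2.imwrite('pics/'+name,cv2.resize(im,None,fx=k,fy=k,interpolation=cv2.INTER_CUBIC))
E
python3 - <<'E'
from h import *
o,s=snap('scene'); save(s,'scene.png')
o,t=snap('top'); save(t,'top.png'); np.savez('st.npz',top=cloud(t),scene=cloud(s))
print(o); print(s['origin'],s['orientation'],s['D'],s['fov_y'],t['origin'],t['orientation'],t['D'],t['fov_y'])
E
```

```text
{'time': 0.05, 'joint_positions': array([-1.36507213e+00,  8.79053103e-02,  1.37220022e+00,  3.88585100e-06,
        1.68358552e+00, -1.03113563e-01]), 'qvel': array([-5.57592293e-05, -2.18774282e-03, -2.48277121e-03, -1.94678568e-04,
       -7.95225917e-05, -3.00456395e-04]), 'joint_torque': array([ 1.43792880e-03, -3.41543591e+01, -3.03593481e+01,  7.19337864e-02,
        3.05605552e-02, -1.01625617e-04]), 'tool_pos': array([ 0.16705452, -0.52346076,  0.20435874]), 'ee_rot': array([-3.13950580e+00, -2.19831646e-04,  3.08837964e-01]), 'wrist_force': array([-0.46417821, -0.30749855, -1.00163736]), 'wrist_torque': array([-0.01047915, -0.00399623,  0.05201695]), 'finger_force': 0.0, 'width': 0.09439841811359058}
[ 1.26928218 -0.31559881  1.25765358] [0.58476398 0.01553983 1.08815175] [-0.07691322  0.          0.          0.          0.        ] 42.06380337043813 [0.29984204 0.02041959 1.48439408] [ 0.22172305 -0.00581175 -1.54091025] [-0.06951757  0.          0.          0.          0.        ] 53.54472203746577
```

View pics/scene.png

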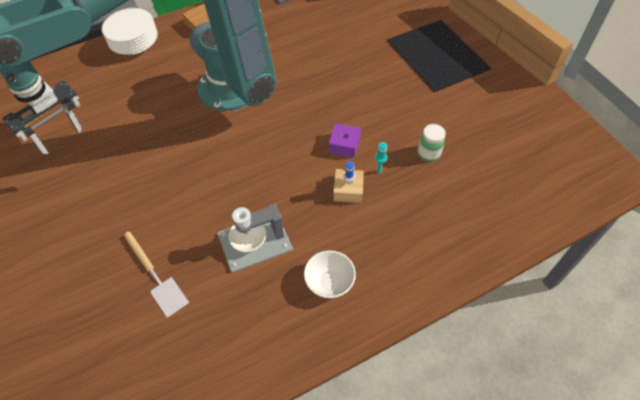

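View pics/top.png

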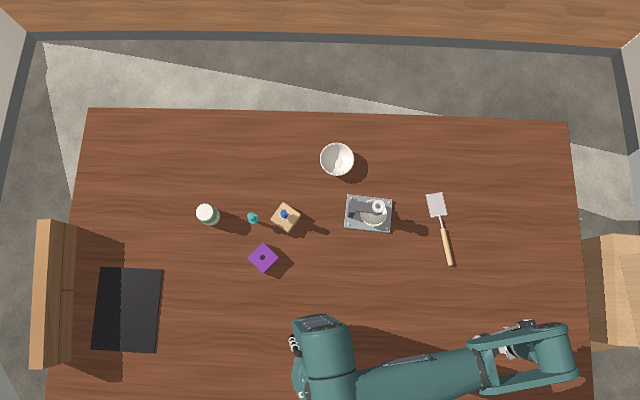

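The scene picture shows the rod in the wooden block at (349,175), a teal look-alike at (381,155) and the sleeve mouth at (241,214). The top picture shows the rod handle at (285,214), the sleeve mouth at (378,206) and the column to the left of the mouth.

Run:
```python
from h import *
o,t=snap('top'); o,s=snap('scene')
for c,p in (('mouth t',at_z(t,[[378,206]],.155)),('mouth s',at_z(s,[[241,213]],.155)),('rodtop t',at_z(t,[[284.5,214]],.125)),('rodtop s',at_z(s,[[350,163]],.125)),
 ('jar',at_z(t,[[206,212]],.1)),('teal',at_z(t,[[252,217]],.06)),('bowl',at_z(t,[[337,158]],.05)),
 ('stand corners t',at_z(t,[[347,194],[394,197],[392,233],[345,228]],.012)),('block corners',at_z(t,[[281,202],[301,212],[288,232],[269,220]],.045))): print(c,p.round(4).tolist())
for im,n,cr in ((t,'t',(200,180,420,250)),(s,'s',(210,130,460,280))): save(im,n+'c.png',cr,3)
a=cv2.imread('pics/tc.png');b=cv2.imread('pics/sc.png')
w=max(a.shape[1],b.shape[1]);f=lambda i:cv2.copyMakeBorder(i,0,0,0,w-i.shape[1],0)
m=np.vstack([f(a),f(b)]);print(m.shape);cv2.imwrite('pics/both.png',m[:600] if m.shape[0]<=600 else cv2.resize(m,None,fx=600/m.shape[0],fy=600/m.shape[0]))
```

```text
mouth t [[0.5807, -0.1793, 0.155]]
mouth s [[0.5757, -0.1789, 0.155]]
rodtop t [[0.5484, 0.1425, 0.125]]
rodtop s [[0.5502, 0.1501, 0.125]]
jar [[0.5513, 0.4256, 0.1]]
teal [[0.5454, 0.2665, 0.06]]
bowl [[0.7845, -0.0394, 0.05]]
stand corners t [[0.6541, -0.0821, 0.012], [0.648, -0.2623, 0.012], [0.5091, -0.2533, 0.012], [0.5228, -0.0766, 0.012]]
block corners [[0.6079, 0.1649, 0.045], [0.5725, 0.0891, 0.045], [0.4967, 0.1337, 0.045], [0.5388, 0.2057, 0.045]]
(660, 750, 3)
```

View pics/both.png

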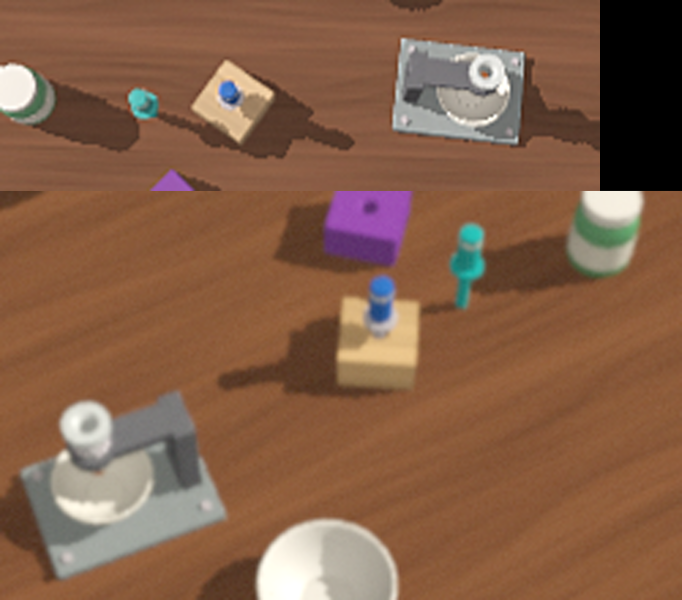

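The crop confirms it: the blue handle is centred over the wooden block, and the sleeve mouth lies at the end of its arm. Next, the wrist camera's mounting, so I can plan a close look.

```bash
python3 - <<'E'
from h import *
o,s=snap('wrist'); print(np.array(s['T_tool_cam']).round(3),s['fov_y'],s['D'],s['cx'],s['cy'])
E
cat >> h.py <<'E'
def go(p,yaw=None):
    o=robot.get_obs(); Rm=rot(o['ee_rot']); d=Rm.T@(np.array(p)-o['tool_pos'])*100
    print('shift cm',d.round(2),'turn', (None if yaw is None else R.from_matrix(Rm.T@rot([np.pi,0,yaw])).as_rotvec().round(3)),'tcp',np.round(o['tool_pos'],4),'q',np.round(o['joint_positions'],3))
E
python3 -c "
from h import *
go([.50,-.18,.30],0)"
```

```text
[[ 0.001  0.971  0.24   0.069]
 [ 1.    -0.001 -0.     0.002]
 [-0.     0.24  -0.971 -0.178]
 [ 0.     0.     0.     1.   ]] 61.03749150617698 [-0.02343737  0.          0.          0.          0.        ] 320.20293643334924 198.3294072524955
shift cm [ 42.16 -22.64  -9.48] turn [-0.001  0.     0.309] tcp [ 0.1671 -0.5237  0.2049] q [-1.365  0.088  1.371  0.     1.684 -0.103]
```

>>> move_arm --deltas '[0, 0, 0.03, 4.4, -1.9, -0.6, -1, 0, 0, 0.07, 8.9, -3.7, -1.2, -1, 0, 0, 0.11, 13.3, -5.6, -1.8, -1, 0, 0, 0.15, 17.7, -7.5, -2.4, -1, 0, 0, 0.19, 22.2, -9.3, -3.0, -1, 0, 0, 0.23, 26.6, -11.2, -3.5, -1, 0, 0, 0.27, 31.1, -13, -4.1, -1, 0, 0, 0.309, 35.5, -14.9, -4.7, -1]'

```text
time: 1.05
tool_pos: [0.4613, -0.2726, 0.2527]
ee_rot: [3.141, -0.0, -0.002]
wrist_force: [-0.4, -0.3, 0.5]
width: 0.094
finger_force: 0.0
```

```bash
python3 -c "
from h import *
go([.57,-.18,.27],0)"
```

```text
shift cm [10.85 -9.28 -1.73] turn [ 0.    -0.    -0.002] tcp [ 0.4613 -0.2726  0.2527] q [-0.639  0.051  1.316 -0.     1.774  0.933]
```

>>> move_arm --deltas '[0, 0, 0, 3.6, -3.1, -0.6, -1, 0, 0, 0, 7.2, -6.2, -1.2, -1, 0, 0, 0, 10.8, -9.3, -1.7, -1, 0, 0, 0, 10.8, -9.3, -1.7, -1, 0, 0, 0, 10.8, -9.3, -1.7, -1]'

```text
time: 1.55
tool_pos: [0.5685, -0.1804, 0.2689]
ee_rot: [3.141, 0.001, 0.002]
wrist_force: [-0.8, 0.3, -0.4]
width: 0.094
finger_force: 0.0
```

Run:
```python
from h import *
o,s=snap('wrist'); save(s,'w1.png'); import pickle; pickle.dump(s,open('w1.pkl','wb'))
P=cloud(s); z=P[...,2]; m=(abs(z-.155)<.006)&(np.hypot(P[...,0]-.578,P[...,1]+.179)<.04)
c,r=cv2.minEnclosingCircle(P[m][:,:2].astype(np.float32)); print(m.sum(),c,r,np.median(z[m]),o['tool_pos'])
print([np.percentile(P[m][:,i],[0,1,99,100]).round(4) for i in (0,1)])
```

```text
1659 (0.5820928812026978, -0.18248991668224335) 0.022071992978453636 0.15381535504426636 [ 0.56848971 -0.18038379  0.26886469]
[array([0.5602, 0.5618, 0.6031, 0.604 ]), array([-0.204 , -0.203 , -0.1619, -0.1609])]
```

View pics/w1.png

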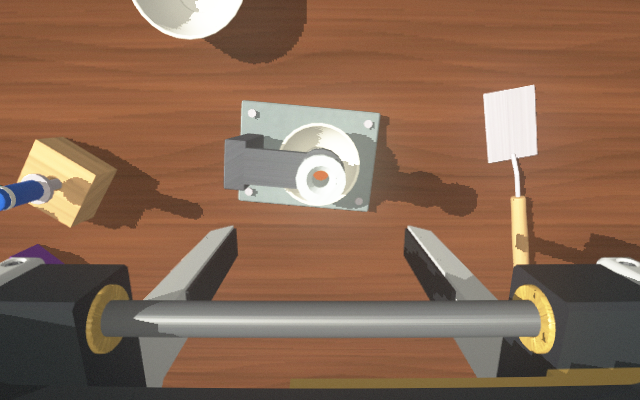

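The wrist picture shows the sleeve mouth at (321,177), with the orange stub inside. The flange fits a circle of radius 22.1 mm, as it should, so the mouth is at (0.582, -0.1825). Now to the rod.

>>> move_arm --deltas '[0, 0, 0, -0.4, -4.6, 0, -1, 0, 0, 0, -0.8, -9.3, 0, -1, 0, 0, 0, -1.2, -14, 0, -1, 0, 0, 0, -1.6, -18.7, 0, -1, 0, 0, 0, -2.0, -23.4, 0, -1, 0, 0, 0, -2.4, -28.1, 0, -1, 0, 0, 0, -2.8, -32.8, 0, -1, 0, 0, 0, -2.8, -32.8, 0, -1]'

```text
time: 2.4
tool_pos: [0.5387, 0.1502, 0.2696]
ee_rot: [-3.14, 0.0, 0.005]
wrist_force: [0.1, -1.3, 0.3]
width: 0.0937
finger_force: 0.0
```

Run:
```python
from h import *
o,s=snap('wrist'); save(s,'w2.png'); import pickle; pickle.dump(s,open('w2.pkl','wb'))
P=cloud(s); z=P[...,2]; d=np.hypot(P[...,0]-.549,P[...,1]-.147)
for n,zz,rr in (('top',.125,.025),('shoulder',.073,.03),('block',.045,.07)):
    m=(abs(z-zz)<.005)&(d<rr)
    if m.sum()<5: print(n,m.sum()); continue
    q=P[m][:,:2].astype(np.float32); print(n,m.sum(),cv2.minEnclosingCircle(q),cv2.minAreaRect(q),np.median(z[m]))
print(o['tool_pos'],o['ee_rot'])
```

```text
top 458 ((0.5555700659751892, 0.146077498793602), 0.011833620257675648) ((0.5554452538490295, 0.14598648250102997), (0.022934619337320328, 0.022777415812015533), 44.04976272583008) 0.12369443835178759
shoulder 291 ((0.5555570125579834, 0.14622190594673157), 0.018035894259810448) ((0.558992326259613, 0.14666062593460083), (0.02790624275803566, 0.034878794103860855), 8.010197639465332) 0.07196808416698353
block 3619 ((0.5551674365997314, 0.14608488976955414), 0.05618099495768547) ((0.5552231073379517, 0.1458645462989807), (0.0803215429186821, 0.08018895983695984), 56.97175216674805) 0.04400151947576486
[0.53874732 0.15020658 0.26955978] [-3.13970182e+00  2.51322710e-04  4.87510327e-03]
```

View pics/w2.png

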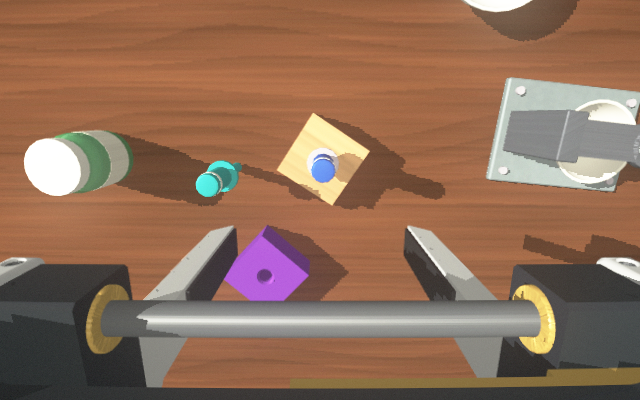

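The wrist picture shows the blue handle at (322,167) on its block, the teal look-alike at (210,183) and the jar far off to the left. The fits give a vertical rod at (0.5555, 0.146) and agree with the given sizes. Descend and grip.

>>> move_arm --deltas '[0, 0, 0, 1.7, 0.4, 3, -1, 0, 0, 0, 1.7, 0.4, 7, -1, 0, 0, 0, 1.7, 0.4, 11, -1, 0, 0, 0, 1.7, 0.4, 15, -1, 0, 0, 0, 1.7, 0.4, 18, -1, 0, 0, 0, 1.7, 0.4, 19, -1, 0, 0, 0, 1.7, 0.4, 19, -1, 0, 0, 0, 1.7, 0.4, 19, -1]'

```text
time: 3.25
tool_pos: [0.5585, 0.1418, 0.0815]
ee_rot: [-3.141, -0.003, -0.002]
wrist_force: [0.5, 0.1, 0.7]
width: 0.0941
finger_force: 0.0
```

>>> move_arm --deltas '[0, 0, 0, 0, 0, 0, 0, 0, 0, 0, 0, 0, 0, 0.5, 0, 0, 0, 0, 0, 0, 1, 0, 0, 0, 0, 0, 0, 1, 0, 0, 0, 0, 0, 0, 1, 0, 0, 0, 0, 0, 0, 1, 0, 0, 0, 0, 0, 0, 1, 0, 0, 0, 0, 0, 0, 1]'

```text
time: 4.05
tool_pos: [0.5571, 0.1429, 0.0794]
ee_rot: [3.142, 0.0, -0.0]
wrist_force: [0.7, -1.4, -0.8]
width: 0.0335
finger_force: 0.0
```

>>> move_arm --deltas '[0, 0, 0, -0.1, -0.3, 0, 1, 0, 0, 0, -0.1, -0.3, 0, 1, 0, 0, 0, -0.1, -0.3, 0, 1, 0, 0, 0, -0.1, -0.3, 0, 1, 0, 0, 0, -0.1, -0.3, 0, 1]'

```text
time: 4.55
tool_pos: [0.5561, 0.146, 0.0794]
ee_rot: [-3.141, 0.0, -0.0]
wrist_force: [-0.8, 1.2, 0.5]
width: 0.0235
finger_force: 30.0
```

>>> move_arm --deltas '[0, 0, 0, 0, 0, -2, 1, 0, 0, 0, 0, 0, -6, 1, 0, 0, 0, 0, 0, -10, 1, 0, 0, 0, 0, 0, -14, 1, 0, 0, 0, 0, 0, -18, 1, 0, 0, 0, 0, 0, -20, 1, 0, 0, 0, 0, 0, -20, 1, 0, 0, 0, 0, 0, -20, 1]'

```text
time: 5.35
tool_pos: [0.556, 0.1456, 0.2783]
ee_rot: [3.141, 0.001, -0.0]
wrist_force: [-1.2, -1.3, -2.5]
width: 0.0236
finger_force: 30.0
```

>>> move_arm --deltas '[0, 0, 0, 0.3, 4, 0, 1, 0, 0, 0, 0.6, 8.3, 0, 1, 0, 0, 0, 1.0, 12.6, 0, 1, 0, 0, 0, 1.4, 16.9, 0, 1, 0, 0, 0, 1.8, 21.2, 0, 1, 0, 0, 0, 2.2, 25.5, 0, 1, 0, 0, 0, 2.5, 29.5, 0, 1, 0, 0, 0, 2.7, 32.8, 0, 1]'

```text
time: 6.15
tool_pos: [0.5819, -0.1843, 0.2754]
ee_rot: [-3.14, 0.006, -0.002]
wrist_force: [0.8, -0.0, -1.4]
width: 0.0237
finger_force: 30.0
```

>>> move_arm --deltas '[0, 0, 0, 0, 0, 0, 1, 0, 0, 0, 0, 0, 0, 1, 0, 0, 0, 0, 0, 0, 1]'

```text
time: 6.45
tool_pos: [0.5826, -0.1811, 0.2777]
ee_rot: [-3.14, 0.003, 0.001]
wrist_force: [-0.1, 0.3, -1.7]
width: 0.0238
finger_force: 30.0
```

Run:
```python
from h import *
o,s=snap('wrist'); save(s,'w3.png'); import pickle; pickle.dump(s,open('w3.pkl','wb'))
P=cloud(s); z=P[...,2]; m=(abs(z-.155)<.006)&(np.hypot(P[...,0]-.578,P[...,1]+.179)<.04)
print(m.sum(), m.any() and cv2.minEnclosingCircle(P[m][:,:2].astype(np.float32)))
tp=o['tool_pos'];d=np.hypot(P[...,0]-tp[0],P[...,1]-tp[1])
for a,b in ((.195,.21),(.21,.225),(.225,.24),(.24,.255),(.26,.267),(.267,.275),(.275,.285)):
    m=(z>a)&(z<b)&(d<.03)
    if m.sum()>10: q=P[m]; print(a,m.sum(),q.min(0).round(4),q.max(0).round(4))
print(tp,o['ee_rot'],o['wrist_force'],o['wrist_torque'])
```

```text
1237 ((0.5821434259414673, -0.18243858218193054), 0.022007565945386887)
0.195 57 [ 0.5828 -0.1887  0.1987] [ 0.5886 -0.1764  0.2099]
0.21 63 [ 0.5847 -0.1886  0.2103] [ 0.5888 -0.1773  0.2241]
0.26 41 [ 0.5896 -0.1979  0.2652] [ 0.5998 -0.1668  0.267 ]
0.267 762 [ 0.5817 -0.1983  0.267 ] [ 0.6    -0.1671  0.2749]
0.275 394 [ 0.5825 -0.2051  0.2751] [ 0.5942 -0.1608  0.285 ]
[ 0.58264352 -0.18107605  0.27772405] [-3.13998334e+00  2.82776502e-03  7.75136788e-04] [-0.13705717  0.30992988 -1.67576804] [ 0.03068387  0.01994398 -0.03500699]
```

View pics/w3.png

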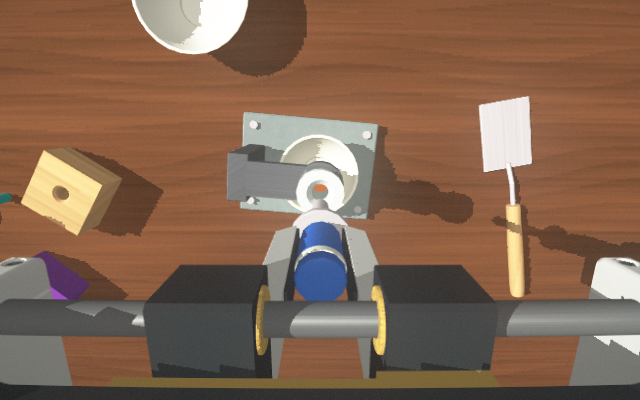

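The mouth at (320,190) and the rod's tip just below it show in the same image. From its depth, rod axis and mouth agree to about 0.3 mm. Go down into the mouth.

>>> move_arm --deltas '[0, 0, 0, 0, 0, 1, 1, 0, 0, 0, 0, 0, 2, 1, 0, 0, 0, 0, 0, 3, 1, 0, 0, 0, 0, 0, 3.5, 1, 0, 0, 0, 0, 0, 3.9, 1, 0, 0, 0, 0, 0, 3.9, 1, 0, 0, 0, 0, 0, 3.9, 1, 0, 0, 0, 0, 0, 3.9, 1]'

```text
time: 7.3
tool_pos: [0.5833, -0.1823, 0.2412]
ee_rot: [3.141, -0.001, -0.0]
wrist_force: [0.8, -0.4, -2.3]
width: 0.0237
finger_force: 30.0
```

Run:
```python
from h import *
for i in range(2):
    o,s=snap('wrist')
    P=cloud(s); z=P[...,2]; m=(abs(z-.154)<.004)&(np.hypot(P[...,0]-.582,P[...,1]+.182)<.028)
    q=P[m];print(m.sum(), q.min(0).round(4),q.max(0).round(4),cv2.minEnclosingCircle(q[:,:2].astype(np.float32)))
    tp=o['tool_pos'];d=np.hypot(P[...,0]-tp[0],P[...,1]-tp[1])
    for a,b in ((.164,.178),(.178,.19),(.226,.235)):
        m=(z>a)&(z<b)&(d<.03)
        if m.sum()>10: q=P[m]; print(a,m.sum(),q.min(0).round(4),q.max(0).round(4))
    print(tp,o['ee_rot'],o['wrist_force'],o['wrist_torque'])
save(s,'w4.png',(220,120,420,300),3)
```

```text
1209 [ 0.5709 -0.2043  0.15  ] [ 0.6042 -0.1612  0.1565] ((0.5823310017585754, -0.1825646311044693), 0.021973080933094025)
0.164 73 [ 0.5836 -0.1901  0.1643] [ 0.5896 -0.1778  0.1777]
0.178 39 [ 0.5874 -0.1884  0.178 ] [ 0.5895 -0.1796  0.1872]
0.226 754 [ 0.5823 -0.1995  0.2284] [ 0.6009 -0.168   0.235 ]
[ 0.58333   -0.182343   0.2411521] [ 3.14104884e+00 -1.13381632e-03 -3.29730046e-04] [ 0.82587118 -0.36763027 -2.32403968] [-0.01096961  0.04219402 -0.01007023]
1201 [ 0.5709 -0.2043  0.15  ] [ 0.604  -0.1612  0.1562] ((0.5824218392372131, -0.18252889811992645), 0.021860599517822266)
0.164 71 [ 0.5838 -0.1901  0.1641] [ 0.5898 -0.1778  0.178 ]
0.178 38 [ 0.5875 -0.1884  0.178 ] [ 0.5898 -0.1796  0.1882]
0.226 752 [ 0.582  -0.1995  0.2271] [ 0.6007 -0.168   0.235 ]
[ 0.58334069 -0.1823584   0.2411516 ] [ 3.14104407e+00 -1.17852525e-03 -3.37657403e-04] [-0.25223368  0.07196958 -1.13279726] [ 0.04370972  0.05843382 -0.01739425]
```

View pics/w4.png

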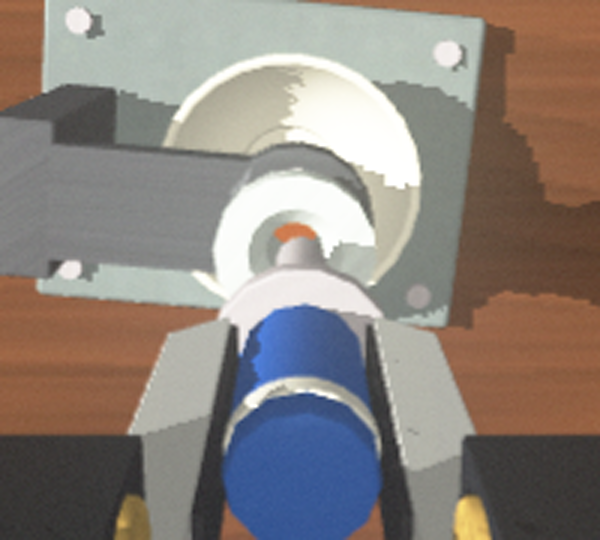

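The crop shows the tip over the mouth, with the stub's orange visible beyond it, but the rod is about 1.3 mm too far to -y and 0.6 mm to +x. Correct that and enter the guide.

>>> move_arm --deltas '[0, 0, 0, -0.06, -0.13, 0, 1, 0, 0, 0, -0.06, -0.13, 0, 1, 0, 0, 0, -0.06, -0.13, 0.4, 1, 0, 0, 0, -0.06, -0.13, 0.8, 1, 0, 0, 0, -0.06, -0.13, 1.2, 1, 0, 0, 0, -0.06, -0.13, 1.5, 1, 0, 0, 0, -0.06, -0.13, 1.5, 1]'

```text
time: 8.1
tool_pos: [0.5821, -0.1808, 0.2245]
ee_rot: [-3.141, 0.002, -0.0]
wrist_force: [-0.3, 0.3, -1.1]
width: 0.0238
finger_force: 30.0
```

>>> move_arm --deltas '[0, 0, 0, 0, 0, 0.2, 1, 0, 0, 0, 0, 0, 0.4, 1, 0, 0, 0, 0, 0, 0.6, 1, 0, 0, 0, 0, 0, 0.6, 1]'

```text
time: 8.5
tool_pos: [0.5824, -0.1808, 0.219]
ee_rot: [-3.141, 0.001, -0.0]
wrist_force: [-0.0, -0.3, -2.1]
width: 0.0235
finger_force: 30.0
```

>>> move_arm --deltas '[0, 0, 0, 0, 0, 0.3, 1, 0, 0, 0, 0, 0, 0.6, 1, 0, 0, 0, 0, 0, 0.9, 1, 0, 0, 0, 0, 0, 1.2, 1, 0, 0, 0, 0, 0, 1.5, 1, 0, 0, 0, 0, 0, 1.6, 1, 0, 0, 0, 0, 0, 1.6, 1]'

```text
time: 9.2
tool_pos: [0.5824, -0.1808, 0.2032]
ee_rot: [-3.141, 0.001, -0.0]
wrist_force: [-0.3, 0.3, -1.8]
width: 0.0236
finger_force: 30.0
```

>>> move_arm --deltas '[0, 0, 0, 0, 0, 0.1, 1, 0, 0, 0, 0, 0, 0.2, 1, 0, 0, 0, 0, 0, 0.3, 1, 0, 0, 0, 0, 0, 0.4, 1, 0, 0, 0, 0, 0, 0.4, 1]'

```text
time: 9.7
tool_pos: [0.5824, -0.1809, 0.1993]
ee_rot: [-3.142, 0.0, -0.0]
wrist_force: [0.9, -0.0, -0.4]
width: 0.0235
finger_force: 30.0
```

>>> move_arm --deltas '[0, 0, 0, 0, 0, 0.1, 1, 0, 0, 0, 0, 0, 0.2, 1, 0, 0, 0, 0, 0, 0.3, 1, 0, 0, 0, 0, 0, 0.3, 1]'

```text
time: 10.1
tool_pos: [0.5824, -0.1809, 0.1962]
ee_rot: [-3.142, 0.0, -0.0]
wrist_force: [0.5, -0.6, -1.5]
width: 0.0234
finger_force: 30.0
```

Tip about 38 mm deep, not yet on the stub.

>>> move_arm --deltas '[0, 0, 0, 0, 0, 0.1, 1, 0, 0, 0, 0, 0, 0.2, 1, 0, 0, 0, 0, 0, 0.2, 1]'

```text
time: 10.4
tool_pos: [0.5824, -0.1809, 0.1942]
ee_rot: [-3.142, 0.0, -0.0]
wrist_force: [0.2, -0.1, -1.3]
width: 0.0239
finger_force: 30.0
```

>>> move_arm --deltas '[0, 0, 0, 0, 0, 0.1, 1, 0, 0, 0, 0, 0, 0.2, 1, 0, 0, 0, 0, 0, 0.2, 1]'

```text
time: 10.7
tool_pos: [0.5824, -0.1808, 0.1922]
ee_rot: [-3.142, 0.0, -0.0]
wrist_force: [0.6, -0.3, -1.4]
width: 0.0233
finger_force: 30.0
```

>>> move_arm --deltas '[0, 0, 0, 0, 0, 0.1, 1, 0, 0, 0, 0, 0, 0.2, 1, 0, 0, 0, 0, 0, 0.2, 1]'

```text
time: 11.0
tool_pos: [0.5825, -0.1809, 0.1906]
ee_rot: [3.141, -0.0, -0.0]
wrist_force: [0.8, 0.2, -2.0]
width: 0.0234
finger_force: 30.0
```

>>> move_arm --deltas '[0, 0, 0, 0, 0, 0.05, 1, 0, 0, 0, 0, 0, 0.1, 1, 0, 0, 0, 0, 0, 0.15, 1, 0, 0, 0, 0, 0, 0.15, 1]'

```text
time: 11.4
tool_pos: [0.5826, -0.1809, 0.1894]
ee_rot: [3.141, -0.001, -0.0]
wrist_force: [-0.6, 0.7, 0.9]
width: 0.0236
finger_force: 30.0
```

>>> move_arm --deltas '[0, 0, 0, 0, 0, 0.05, 1, 0, 0, 0, 0, 0, 0.1, 1, 0, 0, 0, 0, 0, 0.15, 1, 0, 0, 0, 0, 0, 0.15, 1]'

```text
time: 11.8
tool_pos: [0.5826, -0.181, 0.1879]
ee_rot: [3.141, -0.001, -0.0]
wrist_force: [-0.2, 1.1, 3.0]
width: 0.0236
finger_force: 30.0
```

Contact: the force rises about 2 N per 1.5 mm, which is the spring sinking.

>>> move_arm --deltas '[0, 0, 0, 0, 0, 0.05, 1, 0, 0, 0, 0, 0, 0.1, 1, 0, 0, 0, 0, 0, 0.15, 1, 0, 0, 0, 0, 0, 0.2, 1, 0, 0, 0, 0, 0, 0.2, 1]'

```text
time: 12.3
tool_pos: [0.5827, -0.181, 0.1862]
ee_rot: [3.141, -0.001, -0.0]
wrist_force: [-1.5, 0.4, 6.5]
width: 0.0238
finger_force: 30.0
```

>>> move_arm --deltas '[0, 0, 0, 0, 0, 0.05, 1, 0, 0, 0, 0, 0, 0.1, 1, 0, 0, 0, 0, 0, 0.15, 1, 0, 0, 0, 0, 0, 0.2, 1, 0, 0, 0, 0, 0, 0.2, 1]'

```text
time: 12.8
tool_pos: [0.5829, -0.181, 0.1845]
ee_rot: [3.141, -0.002, -0.0]
wrist_force: [-0.3, 0.6, 7.0]
width: 0.0235
finger_force: 30.0
```

>>> move_arm --deltas '[0, 0, 0, 0, 0, 0.05, 1, 0, 0, 0, 0, 0, 0.1, 1, 0, 0, 0, 0, 0, 0.15, 1, 0, 0, 0, 0, 0, 0.2, 1, 0, 0, 0, 0, 0, 0.2, 1]'

```text
time: 13.3
tool_pos: [0.583, -0.1811, 0.1831]
ee_rot: [3.141, -0.002, -0.0]
wrist_force: [-0.8, 0.7, 7.0]
width: 0.0237
finger_force: 30.0
```

Plateau at about 9 N net, so the stub is sliding. Keep on slowly.

>>> move_arm --deltas '[0, 0, 0, 0, 0, 0.05, 1, 0, 0, 0, 0, 0, 0.1, 1, 0, 0, 0, 0, 0, 0.15, 1, 0, 0, 0, 0, 0, 0.2, 1, 0, 0, 0, 0, 0, 0.25, 1, 0, 0, 0, 0, 0, 0.3, 1, 0, 0, 0, 0, 0, 0.35, 1, 0, 0, 0, 0, 0, 0.4, 1]'

```text
time: 14.1
tool_pos: [0.5831, -0.1812, 0.1795]
ee_rot: [3.14, -0.003, -0.0]
wrist_force: [-1.3, 0.5, 6.7]
width: 0.0238
finger_force: 30.0
```

>>> move_arm --deltas '[0, 0, 0, 0, 0, 0.05, 1, 0, 0, 0, 0, 0, 0.1, 1, 0, 0, 0, 0, 0, 0.15, 1, 0, 0, 0, 0, 0, 0.2, 1, 0, 0, 0, 0, 0, 0.25, 1, 0, 0, 0, 0, 0, 0.3, 1, 0, 0, 0, 0, 0, 0.35, 1, 0, 0, 0, 0, 0, 0.4, 1]'

```text
time: 14.9
tool_pos: [0.5831, -0.1811, 0.1752]
ee_rot: [3.14, -0.003, -0.0]
wrist_force: [-1.1, -0.2, 7.9]
width: 0.0236
finger_force: 30.0
```

>>> move_arm --deltas '[0, 0, 0, 0, 0, 0.05, 1, 0, 0, 0, 0, 0, 0.1, 1, 0, 0, 0, 0, 0, 0.15, 1, 0, 0, 0, 0, 0, 0.2, 1, 0, 0, 0, 0, 0, 0.25, 1, 0, 0, 0, 0, 0, 0.3, 1, 0, 0, 0, 0, 0, 0.35, 1, 0, 0, 0, 0, 0, 0.4, 1]'

```text
time: 15.7
tool_pos: [0.583, -0.1811, 0.1709]
ee_rot: [3.141, -0.002, -0.0]
wrist_force: [-1.2, 0.4, 7.5]
width: 0.0238
finger_force: 30.0
```

>>> move_arm --deltas '[0, 0, 0, 0, 0, 0.05, 1, 0, 0, 0, 0, 0, 0.1, 1, 0, 0, 0, 0, 0, 0.15, 1, 0, 0, 0, 0, 0, 0.2, 1, 0, 0, 0, 0, 0, 0.25, 1, 0, 0, 0, 0, 0, 0.3, 1]'

```text
time: 16.3
tool_pos: [0.583, -0.1811, 0.1681]
ee_rot: [3.14, -0.002, -0.0]
wrist_force: [-0.8, 0.5, 6.6]
width: 0.0237
finger_force: 30.0
```

>>> move_arm --deltas '[0, 0, 0, 0, 0, 0.05, 1, 0, 0, 0, 0, 0, 0.1, 1, 0, 0, 0, 0, 0, 0.15, 1]'

```text
time: 16.6
tool_pos: [0.583, -0.1811, 0.1664]
ee_rot: [3.141, -0.002, -0.0]
wrist_force: [-0.9, -0.4, 6.5]
width: 0.0234
finger_force: 30.0
```

>>> move_arm --deltas '[0, 0, 0, 0, 0, 0.05, 1, 0, 0, 0, 0, 0, 0.1, 1, 0, 0, 0, 0, 0, 0.1, 1]'

```text
time: 16.9
tool_pos: [0.583, -0.1811, 0.1656]
ee_rot: [3.14, -0.002, -0.0]
wrist_force: [-0.8, -0.4, 7.8]
width: 0.0237
finger_force: 30.0
```

>>> move_arm --deltas '[0, 0, 0, 0, 0, 0.05, 1, 0, 0, 0, 0, 0, 0.1, 1, 0, 0, 0, 0, 0, 0.1, 1]'

```text
time: 17.2
tool_pos: [0.5829, -0.1811, 0.1642]
ee_rot: [3.141, -0.002, -0.0]
wrist_force: [-0.5, 1.0, 1.9]
width: 0.0236
finger_force: 30.0
```

The force has fallen away. Check for orange in the bowl before withdrawing.

Run:
```python
from h import *
for n in ('scene','top'):
    o,s=snap(n); im=s['image'].astype(int); m=(im[...,0]>170)&(im[...,1]>50)&(im[...,1]<140)&(im[...,2]<70); P=cloud(s)
    m&=(np.hypot(P[...,0]-.582,P[...,1]+.1825)<.08); print(n,m.sum(), np.median(P[m],0) if m.any() else '')
o=robot.get_obs(); print(o['tool_pos'],o['wrist_force'])
_,s=snap('scene'); save(s,'s5.png',(200,180,320,280),5)
```

```text
scene 6 [ 0.58626156 -0.18134188  0.05903496]
top 0 
[ 0.58269449 -0.18094074  0.1630206 ] [0.22691259 0.10325469 4.35961548]
```

View pics/s5.png

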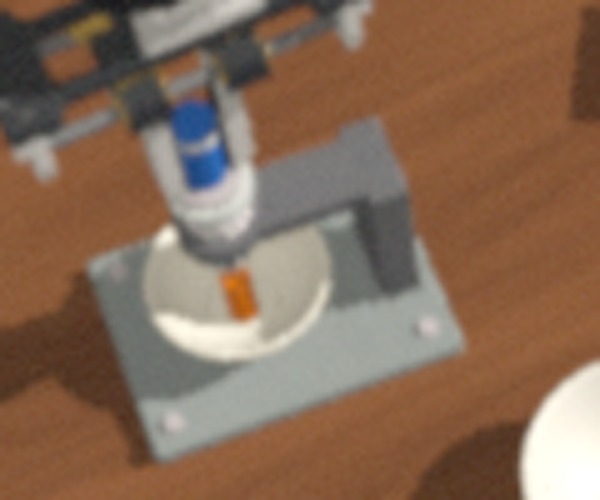

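The crop shows the orange stub at (240,295) inside the bowl, below the sleeve. Withdraw straight up.

>>> move_arm --deltas '[0, 0, 0, 0, 0, -0.3, 1, 0, 0, 0, 0, 0, -1, 1, 0, 0, 0, 0, 0, -2, 1, 0, 0, 0, 0, 0, -3, 1, 0, 0, 0, 0, 0, -4.5, 1, 0, 0, 0, 0, 0, -6, 1, 0, 0, 0, 0, 0, -7.5, 1, 0, 0, 0, 0, 0, -9, 1]'

```text
time: 18.15
tool_pos: [0.5827, -0.1809, 0.255]
ee_rot: [3.141, -0.001, -0.0]
wrist_force: [0.5, -0.8, -1.3]
width: 0.0236
finger_force: 30.0
```

>>> move_arm --deltas '[0, 0, 0, 0, 0, -1.5, 1, 0, 0, 0, 0, 0, -2.5, 1, 0, 0, 0, 0, 0, -2.5, 1, 0, 0, 0, 0, 0, -2.5, 1]'

```text
time: 18.55
tool_pos: [0.5825, -0.1809, 0.2779]
ee_rot: [3.142, 0.0, -0.0]
wrist_force: [-0.3, -0.3, -1.9]
width: 0.0236
finger_force: 30.0
```

Run:
```python
from h import *
o,s=snap('scene'); im=s['image'].astype(int); m=(im[...,0]>150)&(im[...,0]-im[...,2]>110)&(im[...,1]<150); P=cloud(s)
m&=(np.hypot(P[...,0]-.582,P[...,1]+.1825)<.08); print(m.sum(), P[m].min(0).round(3),P[m].max(0).round(3))
o,w=snap('wrist'); P=cloud(w); z=P[...,2]; m=(abs(z-.154)<.004)&(np.hypot(P[...,0]-.582,P[...,1]+.182)<.028); print(cv2.minEnclosingCircle(P[m][:,:2].astype(np.float32)))
tp=o['tool_pos']; print(tp,o['ee_rot'],o['wrist_force']); d=np.hypot(P[...,0]-tp[0],P[...,1]-tp[1])
zs=z-tp[2]
for a,b in ((-.075,-.06),(-.06,-.045),(-.012,-.005)):
    q=P[(zs>a)&(zs<b)&(d<.03)]; print(len(q), len(q) and (q.min(0).round(4),q.max(0).round(4)))
save(s,'s6.png',(180,150,400,290),2); a=cv2.imread('pics/s6.png'); save(w,'w6.png',(0,80,440,330),1); b=cv2.imread('pics/w6.png'); f=lambda i:cv2.copyMakeBorder(i,0,0,0,440-i.shape[1],0)
cv2.imwrite('pics/m6.png',np.vstack([f(a),f(b)]))
```

```text
41 [ 0.577 -0.187  0.022] [ 0.592 -0.176  0.06 ]
((0.58216392993927, -0.1826581358909607), 0.02205650322139263)
[ 0.5822867  -0.18081254  0.27721392] [-3.14119866e+00  1.22660715e-03 -2.13595158e-04] [ 0.3920267  -0.14437554 -1.20744883]
78 (array([ 0.5825, -0.1885,  0.2024]), array([ 0.5883, -0.1762,  0.2168]))
24 (array([ 0.5866, -0.1867,  0.2177]), array([ 0.5885, -0.1788,  0.2238]))
753 (array([ 0.5812, -0.198 ,  0.2653]), array([ 0.5996, -0.1669,  0.2722]))
```

View pics/m6.png

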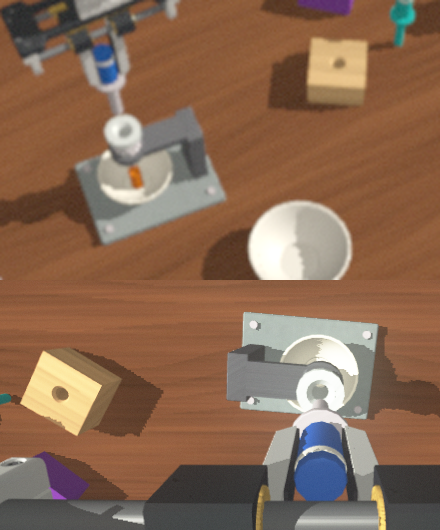

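The picture shows the stub upright in the bowl at (136,177). Depth puts it at z 0.022 to 0.060, so its centre is near 0.04. The sleeve is clear. Back to the block.

>>> move_arm --deltas '[0, 0, 0, -0.2, -3, 0, 1, 0, 0, 0, -0.6, -7.3, 0, 1, 0, 0, 0, -1.0, -11.9, 0, 1, 0, 0, 0, -1.4, -16.5, 0, 1, 0, 0, 0, -1.7, -21.1, 0, 1, 0, 0, 0, -2.1, -25.7, 0, 1, 0, 0, 0, -2.5, -30, 0, 1, 0, 0, 0, -2.65, -32.7, 0, 1]'

```text
time: 19.45
tool_pos: [0.5548, 0.1492, 0.2769]
ee_rot: [-3.141, 0.002, 0.003]
wrist_force: [0.2, -0.4, -1.3]
width: 0.0229
finger_force: 30.0
```

>>> move_arm --deltas '[0, 0, 0, 0, 0, 3, 1, 0, 0, 0, 0, 0, 7, 1, 0, 0, 0, 0, 0, 11, 1, 0, 0, 0, 0, 0, 12, 1, 0, 0, 0, 0, 0, 12, 1, 0, 0, 0, 0, 0, 12, 1, 0, 0, 0, 0, 0, 12, 1]'

```text
time: 20.15
tool_pos: [0.5578, 0.1463, 0.1611]
ee_rot: [-3.141, -0.005, -0.0]
wrist_force: [-0.1, -0.9, -1.5]
width: 0.0236
finger_force: 30.0
```

```bash
cat > blk.py <<'E'
from h import *
o,w=snap('wrist'); P=cloud(w); z=P[...,2]; tp=o['tool_pos']; d=np.hypot(P[...,0]-tp[0],P[...,1]-tp[1])
q=P[(abs(z-.044)<.003)&(np.hypot(P[...,0]-.555,P[...,1]-.146)<.065)]; print('block',len(q),cv2.minAreaRect(q[:,:2].astype(np.float32)),cv2.minEnclosingCircle(q[:,:2].astype(np.float32)))
zs=z-tp[2]
for a,b in ((-.075,-.06),(-.06,-.045),(-.012,-.005)):
    q=P[(zs>a)&(zs<b)&(d<.03)]; print(len(q), len(q) and (q.min(0).round(4),q.max(0).round(4)))
print(tp,o['ee_rot'],o['wrist_force']); save(w,'w7.png',(220,120,420,300),3)
E
python3 blk.py
```

```text
block 5662 ((0.5552641749382019, 0.14608082175254822), (0.08023548871278763, 0.08055345714092255), 56.89795684814453) ((0.555724024772644, 0.14626014232635498), 0.056031689047813416)
78 (array([0.5585, 0.1386, 0.0862]), array([0.5644, 0.1509, 0.1011]))
24 (array([0.5627, 0.1404, 0.1013]), array([0.5645, 0.1483, 0.1077]))
756 (array([0.5564, 0.129 , 0.1492]), array([0.5752, 0.1605, 0.1561]))
[0.55777705 0.14627275 0.16111794] [-3.14079200e+00 -5.39812608e-03 -4.60167766e-04] [-0.14908977 -0.85662632 -1.45452938]
```

View pics/w7.png

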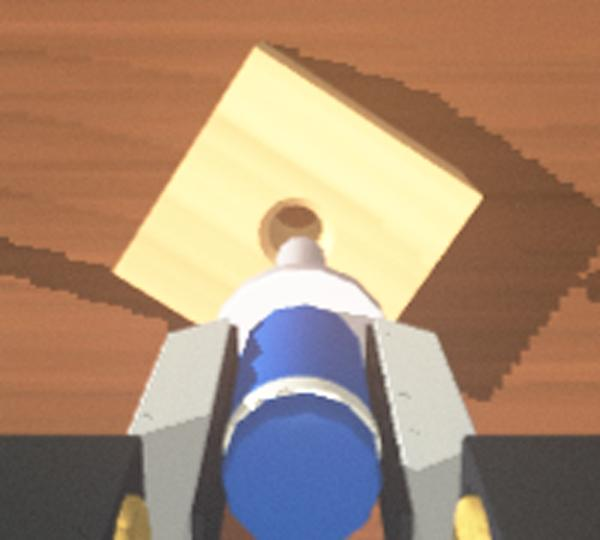

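The crop shows the tip just above the block's hole at (297,225). The arm was still settling, so measure again.

>>> move_arm --deltas '[0, 0, 0, 0, 0, 0, 1, 0, 0, 0, 0, 0, 0, 1, 0, 0, 0, 0, 0, 0, 1]'

```text
time: 20.5
tool_pos: [0.5563, 0.1461, 0.1585]
ee_rot: [-3.142, -0.001, -0.0]
wrist_force: [-0.1, 0.2, -1.2]
width: 0.0237
finger_force: 30.0
```

```bash
python3 blk.py
```

```text
block 5859 ((0.5553473830223083, 0.14603891968727112), (0.08018253743648529, 0.08027034252882004), 56.90656661987305) ((0.5560115575790405, 0.14629295468330383), 0.05588345602154732)
79 (array([0.5568, 0.1384, 0.0839]), array([0.5628, 0.1507, 0.0984]))
24 (array([0.5608, 0.1402, 0.0985]), array([0.5623, 0.1482, 0.1047]))
751 (array([0.5552, 0.1289, 0.1465]), array([0.5737, 0.16  , 0.1533]))
[0.55628645 0.14612482 0.15850354] [-3.14151523e+00 -9.09442232e-04 -2.60660670e-04] [-0.12085192  0.22471531 -1.20871893]
```

>>> move_arm --deltas '[0, 0, 0, -0.06, -0.15, 0, 1, 0, 0, 0, -0.06, -0.15, 0, 1, 0, 0, 0, -0.06, -0.15, 1.5, 1, 0, 0, 0, -0.06, -0.15, 3, 1, 0, 0, 0, -0.06, -0.15, 4, 1, 0, 0, 0, -0.06, -0.15, 5, 1, 0, 0, 0, -0.06, -0.15, 5.5, 1, 0, 0, 0, -0.06, -0.15, 5.5, 1]'

```text
time: 21.35
tool_pos: [0.5547, 0.1475, 0.1015]
ee_rot: [3.141, 0.002, -0.0]
wrist_force: [-0.9, 0.0, -1.3]
width: 0.0232
finger_force: 30.0
```

>>> move_arm --deltas '[0, 0, 0, 0, 0, 0.4, 1, 0, 0, 0, 0, 0, 0.8, 1, 0, 0, 0, 0, 0, 1.2, 1, 0, 0, 0, 0, 0, 1.6, 1, 0, 0, 0, 0, 0, 1.9, 1, 0, 0, 0, 0, 0, 1.9, 1]'

```text
time: 21.95
tool_pos: [0.555, 0.1475, 0.0832]
ee_rot: [3.141, 0.001, -0.0]
wrist_force: [0.2, 0.2, -2.7]
width: 0.0236
finger_force: 30.0
```

>>> move_arm --deltas '[0, 0, 0, 0, 0, 0.1, 1, 0, 0, 0, 0, 0, 0.2, 1, 0, 0, 0, 0, 0, 0.3, 1, 0, 0, 0, 0, 0, 0.3, 1]'

```text
time: 22.35
tool_pos: [0.5554, 0.1476, 0.0809]
ee_rot: [3.141, 0.0, -0.0]
wrist_force: [0.4, -0.3, -1.1]
width: 0.0236
finger_force: 30.0
```

>>> move_arm --deltas '[0, 0, 0, 0, 0, 0.1, 1, 0, 0, 0, 0, 0, 0.15, 1, 0, 0, 0, 0, 0, 0.15, 1, 0, 0, 0, 0, 0, 0.15, 1]'

```text
time: 22.75
tool_pos: [0.5555, 0.1476, 0.0794]
ee_rot: [3.141, -0.0, -0.0]
wrist_force: [-0.1, 0.4, -2.3]
width: 0.0234
finger_force: 30.0
```

>>> move_arm --deltas '[0, 0, 0, 0, 0, 0, 0.4, 0, 0, 0, 0, 0, 0, 0.2, 0, 0, 0, 0, 0, 0, 0, 0, 0, 0, 0, 0, 0, -0.4, 0, 0, 0, 0, 0, 0, -1, 0, 0, 0, 0, 0, 0, -1, 0, 0, 0, 0, 0, 0, -1, 0, 0, 0, 0, 0, 0, -1]'

```text
time: 23.55
tool_pos: [0.5554, 0.1476, 0.0794]
ee_rot: [3.142, 0.0, -0.0]
wrist_force: [0.0, 0.5, 0.5]
width: 0.0807
finger_force: 0.0
```

>>> move_arm --deltas '[0, 0, 0, 0, 0, 0, -1, 0, 0, 0, 0, 0, -2, -1, 0, 0, 0, 0, 0, -5, -1, 0, 0, 0, 0, 0, -9, -1, 0, 0, 0, 0, 0, -13, -1, 0, 0, 0, 0, 0, -16, -1, 0, 0, 0, 0, 0, -16, -1, 0, 0, 0, 0, 0, -16, -1]'

```text
time: 24.35
tool_pos: [0.5557, 0.1477, 0.2398]
ee_rot: [-3.141, -0.001, -0.0]
wrist_force: [-0.4, -0.5, -1.0]
width: 0.094
finger_force: 0.0
```

Run:
```python
from h import *
o,s=snap('wrist'); save(s,'w8.png')
P=cloud(s); z=P[...,2]; d=np.hypot(P[...,0]-.5555,P[...,1]-.146)
for n,zz,rr in (('top',.125,.025),('shoulder',.073,.025),('block',.045,.07)):
    q=P[(abs(z-zz)<.004)&(d<rr)]; print(n,len(q),len(q)>5 and (cv2.minEnclosingCircle(q[:,:2].astype(np.float32)),np.median(q[:,2])))
print(o['tool_pos'],o['width'],o['time'])
o,s=snap('scene'); im=s['image'].astype(int); m=(im[...,0]>150)&(im[...,0]-im[...,2]>110)&(im[...,1]<150); P=cloud(s)
m&=(np.hypot(P[...,0]-.582,P[...,1]+.1825)<.08); print(m.sum(), P[m].min(0).round(3),P[m].max(0).round(3))
```

```text
top 510 (((0.5554149746894836, 0.14608551561832428), 0.011872303672134876), np.float64(0.12371219335307368))
shoulder 346 (((0.555197536945343, 0.14551369845867157), 0.017937101423740387), np.float64(0.07193709599350154))
block 3953 (((0.555361270904541, 0.14578723907470703), 0.05618823319673538), np.float64(0.0440143297772953))
[0.5556923  0.14767423 0.23984298] 0.09402541427573541 24.35
41 [ 0.58  -0.187  0.025] [ 0.592 -0.176  0.06 ]
```

The rod stands upright in its block: top at 0.1237, as at the start, and centred on the hole. The stub is still in the bowl. Hand in.

```bash
python3 -c "
from bench import robot
print(robot.close_job())"
```

```text
the job is handed in; nothing more can be done
None
```

The job is handed in (no verdict was returned): the stub stands in the bowl under the sleeve, pushed out at roughly 10 N by the wrist sensor, and the rod is back upright in its block, with about 24 s used on the robot's clock.

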